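# Refit the finger guard of a noodle machine

## Robot

A 6-joint arm with a two-finger parallel gripper is mounted at the origin on the work surface. World frame = base frame: x ahead of the robot, y to its left, z up, the work surface at z = 0. Lengths are in mm, angles in rad, forces in N, time in s.
With the tool pointing down it reaches from about 350 to 775 mm from the base axis. Payload 5.5 kg.
Tool frame: the origin (TCP) lies at the very end of the fingers, on their centre line; the grasp point (between the pads) lies 19 mm behind it; z points along the fingers, y is the line along which they close (so a half turn about z gives the same grasp; the last joint's range is limited). The gripper opens to 85 mm and grips with 20 to 120 N. Pads are 22 mm wide; open, the fingers measure 114 mm over their backs; the gripper's body (76 mm by 85 mm) begins 54 mm behind the grasp point. The pads swing forward as they close: fully open they stand 13 mm farther back than shut.
Start: joints at [0.964, 0.313, 0.046, 1.304, 0, 1.431], TCP at [258.798, 513.513, 231.323] pointing down, gripper open.
Joint ranges: [-2.76, 2.76], [-0.86, 1.69], [-1.03, 1.26], [-2.2, 2.34], [-1.47, 1.5], [-3.14, 3.14]. Speed limits (rad/s): [2.57, 2.57, 3.14, 3.14, 3.14, 3.14].

## Interface

Orientations are given as a unit quaternion [x, y, z, w].
In Python, from cell import * gives the robot as it stands.
- The arm moves only by the tool carry_out, never from a script. Its argument "deltas" is a list of rows, each an object of numbers: "dx", "dy", "dz": the shift along the tool's x, y, z in m; "rx", "ry", "rz": the turn, a rotation vector about the tool's x, y, z in rad; "claw": the closure, from 0 (fully open) to 1 (shut). A call has 1 to 20 rows; each row shifts and turns the commanded pose from where the row before left it, along the tool's axes as they then stand; what a row does not reach is not made up. A row lasts 1/8 s, in which the tool goes at most 62.5 mm and 10.7 degrees, less where a joint would pass 70% of its speed; a pose out of reach is approached as far as the arm can. A call with a gripper value outside its range is refused whole. The fingers move at their own pace and stop on an object; "squeeze" is the grip in N (left out, the last holds). Time passes only in rows, so rows that do not move let the fingers close. It gives the time, the measured TCP pose, the force, the opening and the grip force at its end, in the units of the state.
- get_obs(): the state, without advancing time (a new reading comes with each control period).
- grab_frame(name): name is "side" or "top"; returns a dict with "frame" (384x512x3 uint8, blue, green, red), "range_z" (384x512 float32, mm along the optical axis (not along the pixel's ray), 0 where there is no reading), "K" (3x3 intrinsics, pixels), "cam_to_world" (4x4, takes a point from camera to world coordinates). Camera axes: x right, y up, looking along -z (the intrinsics and any distortion apply to the point x, -y, -z); pixel columns grow to the right and rows downward; lengths in mm; the calibration is good to about 2 mm. A picture is of the moment at which its call begins.
- close_job(): hands the job in; it is judged then, once.
The state is a dict: "clock": time; "joints": joint angles; "dq": joint speeds; "joint_efforts": joint torques, N m; "ee_pos": TCP position; "tool_rot": TCP orientation; "ft_force": force on the tool from outside, world axes, zero at the start; "moment": the same for the moment, N m; "gripper_width": finger opening in mm; "grip_force": force on a finger pad.
Only numpy, scipy, OpenCV 4.12 (cv2) and the standard library are available. Lean on these libraries where they do the work, as an engineer would, in place of code of your own. Each camera call takes 0.05 s, during which the arm holds its last target. There are 200 camera calls.

## Task

The noodle machine has been washed and its finger guard must go back on: take the eared steel plate with the black grip out of the wooden rack, feel its two ears into the clip-lined slots above the front roll, and push it gently down past the spring clips until it sits fully home and level in the bracket, then let go. Do not force it, and leave the bench scraper and everything else where it is.

Things in the scene. Friction and masses are not known exactly. Their poses are not given: they have to be found in the camera images.
- guard_grip (a point): Finger guard: upright stainless plate 124 mm wide (own y), 66 mm high (z), 4 mm thick (x), 260 g, with a black grip on the middle of its top edge, 14 mm thick (x), 60 wide (y), 28 high (z). Point: centre of the grip, 80 mm above the plate's bottom edge, 14 mm below the grip's top. Both faces alike, either way round fits. It starts upright in one groove of the rack.
- ear_l (a point): Centre of the underside of the guard's ear at its own +y end (68 mm from the middle, 12 mm above the bottom edge). Axes as the guard's. An ear stands out 12 mm (y), is 24 mm high and 4 mm thick (x); 148 mm over both ears.
- ear_r (a point): The same for the ear at its own -y end.
- scraper_grip (a point): Bench scraper that stands in the rack's other groove, parallel to the guard, 80 mm from it; leave it there. 110 mm wide steel blade without ears, light wooden grip 18 mm thick, 110 mm wide; point at the middle of the grip, 77 mm above its lower edge.
- rack: Wooden drying rack, fixed, 160 x 130 mm; origin: centre of its underside. Two grooves 7 mm wide and 20 mm deep run along its own y at x = -40 and +40 mm; groove floor 10 mm above the table.
- machine: Hand-cranked noodle machine, fixed, white cheeks, base 200 x 190 mm; origin: centre of its underside, x away from its front (delivery board), rolls along y, crank on the +y side. Above the front roll an aluminium slot post stands at each end (y = +-73 mm), with an upright slot open at the top and towards the other post. Pushing with more than 30 N bends it.
- slots_closed (a point): Fixed on the machine: midway between the two slots, in the plane of the post tops (190 mm up), at machine x = -18 mm, y = 0, as they stand with the rolls CLOSED. Axes as the machine's. The rolls were left open: posts, slots and front roll truly stand, held fast, 3 to 15 mm further to the front (towards -x) than this point. How far is not measured: find it by feel or sight.
- clip_closed (a point): Point 12 mm below slots_closed, at the height where the spring clips bulge most. A bronze leaf on the front (-x) wall of each slot leaves only 2.2 mm free before the back wall. Ears enter 6 to 9 mm freely, then need about 10 to 20 N in all to pass the bulge and less to slide on to the floors; the leaves snap over the ears' tops and hold them when home.
- seat_closed (a point): Point 40 mm below slots_closed, level with the slot floors (150 mm above the table), again for closed rolls. The slots are 6 mm wide in x with flat post tops 10 mm wide in front and behind. The posts' inner sides are 128 mm apart, the slots' end walls 152 mm: the guard has 2 mm of play each way along y.
- flour_box: Clear flour box with a white lid, 138 x 178 x 85 mm. Leave alone.
- brush: Flour brush, 140 mm long. Leave alone.
- water_jar: Glass jar, 80 mm across, 130 mm high. Leave alone.
- parts_tin: Small round metal tin, 56 mm across, 35 mm high. Leave alone.

How it is judged (in metres and radians):
At the end, for the whole second after the job is handed in: The guard stands upright (within 0.06 rad) in the bracket with both ears in their slots and within 2 mm of the slot floors, released and at rest (z of ear_l in the frame of machine between 0.1475 and 0.152 m and z of ear_r in the frame of machine between 0.1475 and 0.152 m and x of guard_grip in the frame of machine between -0.037 and -0.016 m and y of guard_grip in the frame of machine between -0.005 and 0.005 m and angle between the y axis of guard_grip and the y axis of machine, either way round below 0.06 rad and angle between guard_grip's own z axis and vertical below 0.06 rad); the robot touches nothing.
It fails at once if the guard is forced against the machine (all contact forces between them, with the clips' squeeze, over 55 N) (contact force between guard and machine above 55 N).
It fails at once if the fingers hit the machine with more than 40 N (contact force between the fingers and machine above 40 N).
It fails at once if the bench scraper is taken from or knocked out of its place (moved 20 mm) (distance of scraper_grip from where it was at the start of the episode above 0.02 m).
It fails at once if another thing on the table is pushed 30 mm (distance of any of flour_box, brush, water_jar, parts_tin from where it was at the start of the episode above 0.03 m).
It also fails if it takes over 58 s, if anything falls off the work surface, if the arm or the gripper's body presses on something with over 40 N, if the wrist force passes 120 N, or if a joint passes its speed limit or range.

## Working session

There is one attempt and no reset: what is moved stays moved. The work goes in short steps, Python scripts to look and compute and a tool call to move; the robot and the scene stay as the last step left them, time stands still between calls to the robot, and variables do not carry over. Pictures are saved under pics/ and viewed, at most 10 in all, crops included, and the job is handed in when it is done.

Besides the shell and the picture viewer there is one more tool, called in YAML: its name, and indented under it one key for each argument. carry_out: Moves the arm, as the interface text tells. Its arguments: {"type":"object","properties":{"deltas":{"type":"array","items":{"type":"object","properties":{"dx":{"type":"number"},"dy":{"type":"number"},"dz":{"type":"number"},"rx":{"type":"number"},"ry":{"type":"number"},"rz":{"type":"number"},"claw":{"type":"number"}}}},"squeeze":{"type":"number"}},"required":["deltas"]}

```bash
mkdir -p pics
cat > h.py <<'E'
from cell import *
import numpy as np, cv2
def pts(f):
    K=f["K"];z=f["range_z"].astype(float);v,u=np.mgrid[:384,:512]
    c=np.stack([(u-K[0,2])/K[0,0]*z,-(v-K[1,2])/K[1,1]*z,-z,np.ones_like(z)],-1)
    p=(c@np.array(f["cam_to_world"]).T)[...,:3]; p[z==0]=np.nan
    return p
E
python3 - <<'E'
from h import *
o=get_obs();print({k:np.round(v,3) for k,v in o.items()})
for n in("top","side"):
    f=grab_frame(n);cv2.imwrite(f"pics/{n}0.png",f["frame"]);np.savez(f"{n}0.npz",**f)
    print(n,f["K"],np.round(f["cam_to_world"],3).tolist(), [k for k in f])
E
```

```text
{'clock': np.float64(0.0), 'joints': array([ 0.964,  0.314,  0.045,  1.304, -0.   ,  1.431]), 'dq': array([ 0.   ,  0.001,  0.001,  0.   ,  0.   , -0.002]), 'joint_efforts': array([-1.0000e-03, -4.8063e+01,  2.9853e+01,  1.9000e-02, -0.0000e+00,
       -0.0000e+00]), 'ee_pos': array([258.476, 513.048, 230.415]), 'tool_rot': array([ 0.231,  0.973, -0.001, -0.   ]), 'ft_force': array([-0.073,  0.205, -0.05 ]), 'moment': array([ 0.025, -0.029,  0.003]), 'grip_force': np.float64(0.0), 'gripper_width': np.float64(85.142)}
top [[371.54798515   0.         256.75156539]
 [  0.         371.54798515 190.12258914]
 [  0.           0.           1.        ]] [[0.099, 0.972, -0.213, 387.879], [-0.995, 0.098, -0.016, -71.551], [0.005, 0.214, 0.977, 1044.014], [0.0, 0.0, 0.0, 1.0]] ['frame', 'range_z', 'K', 'cam_to_world']
side [[414.08198199   0.         253.97521553]
 [  0.         414.08198199 188.55901384]
 [  0.           0.           1.        ]] [[0.983, 0.065, -0.173, 434.322], [-0.182, 0.475, -0.861, -909.25], [0.026, 0.878, 0.478, 620.896], [0.0, 0.0, 0.0, 1.0]] ['frame', 'range_z', 'K', 'cam_to_world']
```

View pics/top0.png

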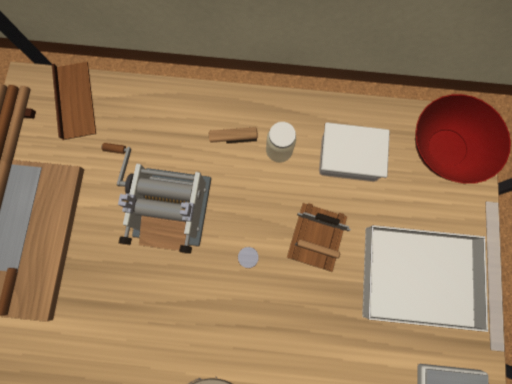

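View pics/side0.png

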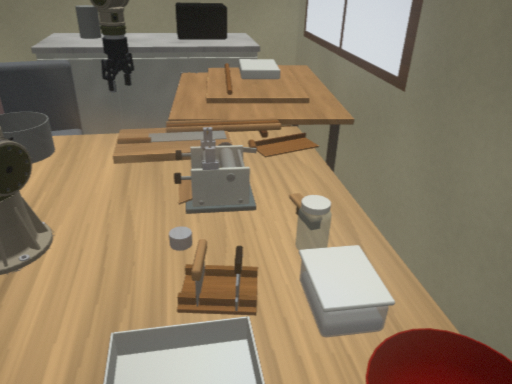

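The top view shows the guard's black grip at about (325,218), the scraper grip at (318,249) and the machine at (165,205), with its front towards the bottom of the image. The side view shows the guard at (239,265), the scraper at (200,258) and the machine at (220,180).

Run:
```python
from h import *
for n in("top","side"):
    f=dict(np.load(f"{n}0.npz"));p=pts(f);g=f["frame"].astype(int)
    z=p[...,2]
    near=lambda r0,r1,c0,c1:(np.mgrid[:384,:512][0]>=r0)&(np.mgrid[:384,:512][0]<r1)&(np.mgrid[:384,:512][1]>=c0)&(np.mgrid[:384,:512][1]<c1)
    R=near(195,275,285,355) if n=="top" else near(235,315,175,265)
    dark=R&(g.max(-1)<60)&(z>80)
    def fit(m,name):
        q=p[m];c=np.median(q,0);q=q[np.linalg.norm(q-c,axis=1)<80]
        w,V=np.linalg.eigh(np.cov(q[:,:2].T));a=V[:,1];s=(q[:,:2]-q[:,:2].mean(0))@a
        mid=q[:,:2].mean(0)+a*(s.max()+s.min())/2
        print(n,name,len(q),"mean",q.mean(0).round(1),"mid",mid.round(1),"ang",round(np.degrees(np.arctan2(a[1],a[0]))%180,1),"ext",s.min().round(),s.max().round(),"z",np.percentile(q[:,2],[2,50,98]).round(1),"minor sd",w[0]**.5)
    fit(dark,"guardgrip"); 
    fit(R&(z>95),"all high"); 
    fit(R&(z>85)&(g[...,2]>110)&(g[...,2]-g[...,0]>30),"scraper")
    M=near(150,260,110,215) if n=="top" else near(120,215,170,260)
    for lo,hi in((180,200),(3,25)):
        q=p[M&(z>lo)&(z<hi)];print(n,"machine",lo,len(q),np.percentile(q,[2,50,98],axis=0).round(1).tolist())
    r=(150,255,100,220) if n=="top" else (120,215,165,265)
    cv2.imwrite(f"pics/{n}m.png",cv2.resize(f["frame"][r[0]:r[1],r[2]:r[3]],None,fx=5,fy=5,interpolation=cv2.INTER_CUBIC))
```

```text
top guardgrip 157 mean [ 536.7 -241.7   99.7] mid [ 536.7 -242.1] ang 78.3 ext -30.0 29.0 z [ 81.7 102.1 105.5] minor sd 4.384855484638376
top all high 395 mean [ 481.7 -230.9   99.7] mid [ 495.9 -235.2] ang 163.3 ext -65.0 35.0 z [ 95.4  99.3 104.7] minor sd 27.30476341513894
top scraper 273 mean [ 460.7 -226.2   98.5] mid [ 460.8 -226. ] ang 77.9 ext -54.0 55.0 z [ 93.6  98.6 102.3] minor sd 4.652707215827307
top machine 180 182 [[501.4, 98.9, 180.9], [517.0, 244.4, 189.0], [531.8, 262.4, 192.9]]
top machine 3 930 [[416.2, 82.0, 3.1], [518.0, 144.7, 14.8], [692.2, 345.5, 24.6]]
side guardgrip 35 mean [ 533.7 -273.4   91.4] mid [ 536.6 -254.3] ang 81.5 ext -3.0 42.0 z [ 81.5  90.3 102.8] minor sd 2.4825447592693863
side all high 442 mean [ 482.9 -241.1  100.5] mid [ 494.1 -244.9] ang 161.3 ext -63.0 39.0 z [ 95.3 100.2 105.6] minor sd 27.92717057826833
side scraper 336 mean [ 464.9 -233.3   99.1] mid [ 465.4 -230.3] ang 79.1 ext -50.0 56.0 z [ 88.3  99.7 103.6] minor sd 17.94691417504838
side machine 180 117 [[502.1, 93.9, 180.4], [517.3, 111.0, 188.1], [531.4, 259.3, 191.8]]
side machine 3 945 [[408.6, 78.2, 3.1], [537.9, 93.8, 15.2], [731.3, 634.5, 24.3]]
```

View pics/topm.png

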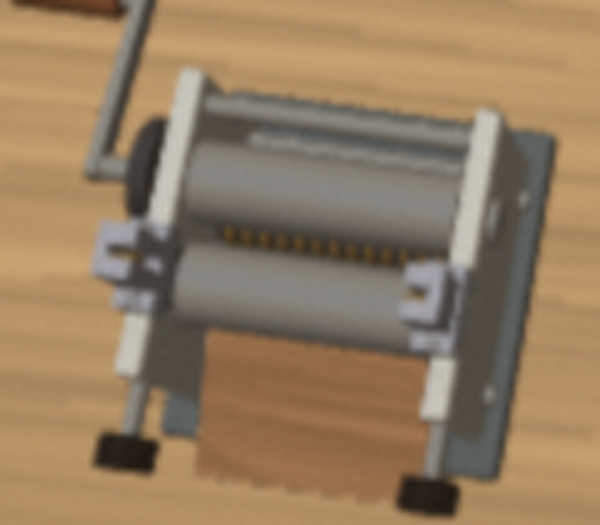

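View pics/sidem.png

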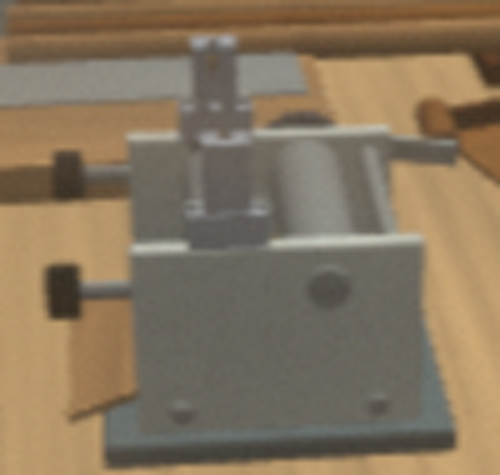

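The top crop shows both posts with their slots: the left slot at about (120,257) and the right one at (415,297), in crop pixels at 5x. The side crop shows the same posts at (215,60) and (225,150). Next I fit the post tops and the grip precisely.

Run:
```python
from h import *
def ray(f,uv,h):
    K=f["K"];T=np.array(f["cam_to_world"]);uv=np.atleast_2d(uv).astype(float)
    d=np.c_[(uv[:,0]-K[0,2])/K[0,0],-(uv[:,1]-K[1,2])/K[1,1],-np.ones(len(uv))]@T[:3,:3].T
    return T[:3,3]+d*((h-T[2,3])/d[:,2])[:,None]
res={}
for n in("top","side"):
    f=dict(np.load(f"{n}0.npz"));p=pts(f);z=p[...,2]
    m=((z>183)&(z<198)&(p[...,0]>480)&(p[...,0]<550)).astype(np.uint8)
    k,l,st,ce=cv2.connectedComponentsWithStats(m)
    C=[]
    for i in range(1,k):
        if st[i,4]<12: continue
        v,u=np.nonzero(l==i); w=ray(f,np.c_[u,v],190)
        box=cv2.minAreaRect(w[:,:2].astype(np.float32))
        print(n,"post",st[i].tolist(),ray(f,ce[i],190).round(1).tolist(),"box",np.round(box[0],1),np.round(box[1],1),round(box[2],1),"z",np.median(z[l==i]).round(1))
        C.append(box[0])
    if len(C)==2:
        a,b=map(np.array,C);d=a-b;print("mid",(a+b)/2,"dist",np.linalg.norm(d),"ang",np.degrees(np.arctan2(d[1],d[0]))%180)
    # grip top
    g=f["frame"].astype(int);mm=(g.max(-1)<60)&(np.abs(p[...,0]-537)<40)&(np.abs(p[...,1]+242)<50)&(z>99)
    v,u=np.nonzero(mm);w=ray(f,np.c_[u,v],104);b=cv2.minAreaRect(w[:,:2].astype(np.float32));print(n,"grip",len(u),np.round(b[0],1),np.round(b[1],1),b[2],w.mean(0))
    # base outline of machine cheeks top white z
    hz=z[(p[...,0]>480)&(p[...,0]<680)&(p[...,1]>90)&(p[...,1]<260)&(z>120)];print(np.histogram(hz,bins=range(120,215,5)))
```

```text
top post [118, 194, 10, 13, 87] [[519.7, 252.7, 190.0]] box [519.7 252.1] [20.1 26.2] 86.3 z 189.2
top post [179, 203, 10, 12, 83] [[513.4, 106.5, 190.0]] box [513.5 106.9] [18.8 26.5] 87.0 z 189.1
mid [516.59994507 179.49763489] dist 145.41613048594954 ang 87.5446302175821
top grip 116 [ 537.5 -241.9] [58.2 14.3] 78.31786346435547 [ 537.65277736 -242.548496    104.        ]
(array([825, 777, 153,  21,  26,  87,  51,  14,  14,  15,  21,  25,  20,
       103,  44,   0,   0,   0]), array([120, 125, 130, 135, 140, 145, 150, 155, 160, 165, 170, 175, 180,
       185, 190, 195, 200, 205, 210]))
side post [178, 30, 10, 3, 22] [[510.7, 2180.9, 190.0]] box [ 514.  2193.9] [95.7 62. ] 88.6 z 191.6
side post [203, 127, 9, 5, 42] [[519.6, 244.4, 190.0]] box [519.6 243.4] [33.7 23.6] 84.7 z 189.6
side post [205, 146, 10, 6, 51] [[513.3, 97.3, 190.0]] box [513.9  98.3] [33.7 23.8] 84.3 z 189.7
side grip 7 [ 535.2 -254.9] [51.3  5.8] 83.74250793457031 [ 534.34479117 -271.4378875   104.        ]
(array([267, 286, 139,  46,  51,  58,  64,  30,  34,  33,  27,  26,  39,
        34,  43,   0,   0,   0]), array([120, 125, 130, 135, 140, 145, 150, 155, 160, 165, 170, 175, 180,
       185, 190, 195, 200, 205, 210]))
```

carry_out:
  deltas:
    - {"dx": -0.042, "dy": -0.0392, "dz": 0, "claw": 0.35}
    - {"dx": -0.042, "dy": -0.0392, "claw": 0.35}
    - {"dx": -0.042, "dy": -0.0392, "claw": 0.35}
    - {"dx": -0.042, "dy": -0.0392, "claw": 0.35}
    - {"dx": -0.042, "dy": -0.0392, "claw": 0.35}
    - {"dx": -0.042, "dy": -0.0392, "claw": 0.35}
    - {"dx": -0.042, "dy": -0.0392, "claw": 0.35}
    - {"dx": -0.042, "dy": -0.0392, "claw": 0.35}
    - {"dx": -0.042, "dy": -0.0392, "claw": 0.35}
    - {"dx": -0.042, "dy": -0.0392, "claw": 0.35}
    - {"dx": -0.042, "dy": -0.0392, "claw": 0.35}
    - {"dx": -0.042, "dy": -0.0392, "claw": 0.35}
    - {"dx": -0.042, "dy": -0.0392, "claw": 0.35}
    - {"dx": -0.042, "dy": -0.0392, "claw": 0.35}
    - {"rz": 0.16, "claw": 0.35}
    - {"rz": 0.16, "claw": 0.35}
    - {"rz": 0.16, "claw": 0.35}
    - {"rz": 0.16, "claw": 0.35}
    - {"rz": 0.16, "claw": 0.35}
    - {"rz": 0.16, "claw": 0.35}

```text
invalid input
```

carry_out:
  deltas:
    - {"dx": -0.042, "dy": -0.0392, "dz": 0, "rx": 0, "ry": 0, "rz": 0, "claw": 0.35}
    - {"dx": -0.042, "dy": -0.0392, "dz": 0, "rx": 0, "ry": 0, "rz": 0, "claw": 0.35}

```text
clock: 0.35
ee_pos: [298.4, 404.6, 230.5]
tool_rot: [0.23, 0.973, -0.001, -0.0]
ft_force: [1.2, 0.1, 0.5]
gripper_width: 56.0
grip_force: 0.0
```

carry_out:
  deltas:
    - {"dx": -0.042, "dy": -0.0392, "dz": 0, "rx": 0, "ry": 0, "rz": 0, "claw": 0.35}
    - {"dx": -0.042, "dy": -0.0392, "dz": 0, "rx": 0, "ry": 0, "rz": 0, "claw": 0.35}
    - {"dx": -0.042, "dy": -0.0392, "dz": 0, "rx": 0, "ry": 0, "rz": 0, "claw": 0.35}
    - {"dx": -0.042, "dy": -0.0392, "dz": 0, "rx": 0, "ry": 0, "rz": 0, "claw": 0.35}
    - {"dx": -0.042, "dy": -0.0392, "dz": 0, "rx": 0, "ry": 0, "rz": 0, "claw": 0.35}
    - {"dx": -0.042, "dy": -0.0392, "dz": 0, "rx": 0, "ry": 0, "rz": 0, "claw": 0.35}
    - {"dx": -0.042, "dy": -0.0392, "dz": 0, "rx": 0, "ry": 0, "rz": 0, "claw": 0.35}
    - {"dx": -0.042, "dy": -0.0392, "dz": 0, "rx": 0, "ry": 0, "rz": 0, "claw": 0.35}
    - {"dx": -0.042, "dy": -0.0392, "dz": 0, "rx": 0, "ry": 0, "rz": 0, "claw": 0.35}
    - {"dx": -0.042, "dy": -0.0392, "dz": 0, "rx": 0, "ry": 0, "rz": 0, "claw": 0.35}
    - {"dx": -0.042, "dy": -0.0392, "dz": 0, "rx": 0, "ry": 0, "rz": 0, "claw": 0.35}
    - {"dx": -0.042, "dy": -0.0392, "dz": 0, "rx": 0, "ry": 0, "rz": 0, "claw": 0.35}
    - {"dx": 0, "dy": 0, "dz": 0, "rx": 0, "ry": 0, "rz": 0.16, "claw": 0.35}
    - {"dx": 0, "dy": 0, "dz": 0, "rx": 0, "ry": 0, "rz": 0.16, "claw": 0.35}
    - {"dx": 0, "dy": 0, "dz": 0, "rx": 0, "ry": 0, "rz": 0.16, "claw": 0.35}
    - {"dx": 0, "dy": 0, "dz": 0, "rx": 0, "ry": 0, "rz": 0.16, "claw": 0.35}
    - {"dx": 0, "dy": 0, "dz": 0, "rx": 0, "ry": 0, "rz": 0.16, "claw": 0.35}
    - {"dx": 0, "dy": 0, "dz": 0, "rx": 0, "ry": 0, "rz": 0.16, "claw": 0.35}

```text
clock: 2.6
ee_pos: [536.6, -241.0, 230.7]
tool_rot: [0.656, 0.754, -0.0, -0.001]
ft_force: [-0.7, 0.6, 0.3]
gripper_width: 55.6
grip_force: 0.0
```

carry_out:
  deltas:
    - {"dx": 0, "dy": 0, "dz": 0, "rx": 0, "ry": 0, "rz": 0.16, "claw": 0.35}
    - {"dx": 0, "dy": 0, "dz": 0, "rx": 0, "ry": 0, "rz": 0.16, "claw": 0.35}
    - {"dx": 0, "dy": 0, "dz": 0.05, "rx": 0, "ry": 0, "rz": 0.03, "claw": 0.35}
    - {"dx": 0, "dy": 0, "dz": 0.03, "rx": 0, "ry": 0, "rz": 0, "claw": 0.35}
    - {"dx": 0, "dy": 0, "dz": 0, "rx": 0, "ry": 0, "rz": 0, "claw": 0.35}
    - {"dx": 0, "dy": 0, "dz": 0, "rx": 0, "ry": 0, "rz": 0, "claw": 0.35}

```text
clock: 3.35
ee_pos: [537.4, -241.5, 152.3]
tool_rot: [0.776, 0.631, 0.0, 0.0]
ft_force: [-0.4, -0.2, 0.3]
gripper_width: 55.3
grip_force: 0.0
```

```bash
cat >> h.py <<'E'
def togo(o,x,y,z,yaw):
    "mm/deg: shift in tool axes to world x,y,z and turn rz to tool-y heading yaw (deg, mod 180)"
    from scipy.spatial.transform import Rotation as Ro
    R=Ro.from_quat(o["tool_rot"]).as_matrix()
    h=np.degrees(np.arctan2(R[1,1],R[0,1]));d=(yaw-h+90)%180-90
    print("clock",o["clock"].round(2),"pos",o["ee_pos"].round(1),"heading",h.round(2),"tilt",R[:2,2].round(4),"shift mm",(R.T@(np.array([x,y,z])-o["ee_pos"])).round(2),"rz",np.radians(-d).round(4),"F",o["ft_force"].round(1),"M",o["moment"].round(2),"w",o["gripper_width"].round(1))
E
python3 - <<'E'
from h import *
o=get_obs();print(o["joints"].round(3));togo(o,537.5,-242,73,-11.7)
f=grab_frame("top");c=f["frame"][150:290,260:390];cv2.imwrite("pics/t1.png",cv2.resize(c,None,fx=4,fy=4,interpolation=cv2.INTER_CUBIC))
E
```

```text
[-0.559  0.373 -0.065  1.132  0.     1.218]Traceback (most recent call last):
  File "<stdin>", line 2, in <module>
  File "h.py", line 13, in togo
    print("clock",o["clock"].round(2),"pos",o["ee_pos"].round(1),"heading",h.round(2),"tilt",R[:2,2].round(4),"shift mm",(R.T@(np.array([x,y,z])-o["ee_pos"])).round(2),"rz",np.radians(-d).round(4),"F",o["ft_force"].round(1),"M",o["moment"].round(2),"w",o["gripper_width"].round(1))
                  ^^^^^^^^^^^^^^^^
AttributeError: 'float' object has no attribute 'round'
```

carry_out:
  deltas:
    - {"dx": 0, "dy": 0, "dz": 0.03, "rx": 0, "ry": 0, "rz": 0, "claw": 0.35}
    - {"dx": 0, "dy": 0, "dz": 0.03, "rx": 0, "ry": 0, "rz": 0, "claw": 0.35}
    - {"dx": 0, "dy": 0, "dz": 0.019, "rx": 0, "ry": 0, "rz": 0, "claw": 0.35}
    - {"dx": 0, "dy": 0, "dz": 0, "rx": 0, "ry": 0, "rz": 0, "claw": 0.6}
    - {"dx": 0, "dy": 0, "dz": 0, "rx": 0, "ry": 0, "rz": 0, "claw": 0.8}
    - {"dx": 0, "dy": 0, "dz": 0, "rx": 0, "ry": 0, "rz": 0, "claw": 1}
    - {"dx": 0, "dy": 0, "dz": 0, "rx": 0, "ry": 0, "rz": 0, "claw": 1}
    - {"dx": 0, "dy": 0, "dz": 0, "rx": 0, "ry": 0, "rz": 0, "claw": 1}
    - {"dx": 0, "dy": 0, "dz": 0, "rx": 0, "ry": 0, "rz": 0, "claw": 1}
  squeeze: 60

```text
clock: 4.47
ee_pos: [538.6, -242.1, 74.4]
tool_rot: [0.776, 0.631, 0.001, 0.002]
ft_force: [0.9, -1.2, 6.4]
gripper_width: 13.2
grip_force: 59.6
```

```bash
sed -i 's/o\["clock"\].round(2)/np.round(o["clock"],2)/;s/o\["gripper_width"\].round(1)/np.round(o["gripper_width"],1)/;s/h.round(2)/np.round(h,2)/' h.py
python3 - <<'E'
from h import *
o=get_obs();togo(o,537.5,-242,73,-11.7);print(o["grip_force"])
E
```

```text
clock 4.47 pos [ 538.6 -242.1   74.4] heading -11.8 tilt [ 0.0039 -0.0022] shift mm [-0.1  -1.06  1.39] rz -0.0018 F [ 0.9 -1.2  6.4] M [-0.01 -0.16  0.09] w 13.2
59.59133863449097
```

carry_out:
  deltas:
    - {"dx": 0, "dy": 0, "dz": -0.015, "rx": 0, "ry": 0, "rz": 0, "claw": 1}
    - {"dx": 0, "dy": 0, "dz": -0.03, "rx": 0, "ry": 0, "rz": 0, "claw": 1}
    - {"dx": 0, "dy": 0, "dz": -0.04, "rx": 0, "ry": 0, "rz": 0, "claw": 1}
    - {"dx": 0, "dy": 0, "dz": -0.04, "rx": 0, "ry": 0, "rz": 0, "claw": 1}
    - {"dx": 0, "dy": 0, "dz": -0.04, "rx": 0, "ry": 0, "rz": 0, "claw": 1}
    - {"dx": 0, "dy": 0, "dz": -0.04, "rx": 0, "ry": 0, "rz": 0, "claw": 1}
    - {"dx": 0, "dy": 0, "dz": 0, "rx": 0, "ry": 0, "rz": -0.08, "claw": 1}
    - {"dx": 0, "dy": 0, "dz": 0, "rx": 0, "ry": 0, "rz": -0.082, "claw": 1}
    - {"dx": 0, "dy": 0, "dz": 0, "rx": 0, "ry": 0, "rz": 0, "claw": 1}
    - {"dx": 0, "dy": 0, "dz": 0, "rx": 0, "ry": 0, "rz": 0, "claw": 1}

```text
clock: 5.72
ee_pos: [536.4, -241.0, 277.3]
tool_rot: [0.723, 0.691, -0.0, -0.001]
ft_force: [0.0, -0.8, -2.4]
gripper_width: 13.1
grip_force: 59.3
```

Run:
```python
from h import *
o=get_obs();togo(o,516.6,178.5,280,-2.5);print(o["grip_force"])
```

```text
clock 5.72 pos [ 536.4 -241.   277.3] heading -2.6 tilt [-0.0009  0.0005] shift mm [418.12 -38.84  -2.5 ] rz -0.0017 F [ 0.  -0.8 -2.4] M [-0.   -0.    0.01] w 13.1
59.31596517562866
```

carry_out:
  deltas:
    - {"dx": 0.03, "dy": -0.003, "dz": -0.0025, "rx": 0, "ry": 0, "rz": 0, "claw": 1}
    - {"dx": 0.05, "dy": -0.004, "dz": 0, "rx": 0, "ry": 0, "rz": 0, "claw": 1}
    - {"dx": 0.05, "dy": -0.005, "dz": 0, "rx": 0, "ry": 0, "rz": 0, "claw": 1}
    - {"dx": 0.05, "dy": -0.005, "dz": 0, "rx": 0, "ry": 0, "rz": 0, "claw": 1}
    - {"dx": 0.05, "dy": -0.005, "dz": 0, "rx": 0, "ry": 0, "rz": 0, "claw": 1}
    - {"dx": 0.05, "dy": -0.005, "dz": 0, "rx": 0, "ry": 0, "rz": 0, "claw": 1}
    - {"dx": 0.05, "dy": -0.005, "dz": 0, "rx": 0, "ry": 0, "rz": 0, "claw": 1}
    - {"dx": 0.05, "dy": -0.004, "dz": 0, "rx": 0, "ry": 0, "rz": 0, "claw": 1}
    - {"dx": 0.038, "dy": -0.003, "dz": 0, "rx": 0, "ry": 0, "rz": 0, "claw": 1}
    - {"dx": 0, "dy": 0, "dz": 0, "rx": 0, "ry": 0, "rz": 0, "claw": 1}
    - {"dx": 0, "dy": 0, "dz": 0, "rx": 0, "ry": 0, "rz": 0, "claw": 1}
    - {"dx": 0, "dy": 0, "dz": 0, "rx": 0, "ry": 0, "rz": 0, "claw": 1}

```text
clock: 7.22
ee_pos: [516.4, 177.1, 279.8]
tool_rot: [0.723, 0.691, -0.0, 0.0]
ft_force: [-0.4, -0.0, -2.5]
gripper_width: 13.1
grip_force: 59.3
```

Run:
```python
from h import *
o=get_obs();togo(o,516.6,178.5,280,-2.5)
t=grab_frame("top");s=grab_frame("side")
np.savez("t2.npz",**t);np.savez("s2.npz",**s)
a=cv2.resize(t["frame"][150:250,90:230],(560,400),interpolation=cv2.INTER_CUBIC)
cv2.imwrite("pics/t2.png",a)
cv2.imwrite("pics/s2.png",cv2.resize(s["frame"][70:210,160:280],None,fx=4,fy=4,interpolation=cv2.INTER_CUBIC))
```

```text
clock 7.22 pos [516.4 177.1 279.8] heading -2.62 tilt [-0.0002 -0.0002] shift mm [ 1.42  0.14 -0.21] rz -0.0021 F [-0.4 -0.  -2.5] M [0.   0.03 0.02] w 13.1
```

View pics/t2.png

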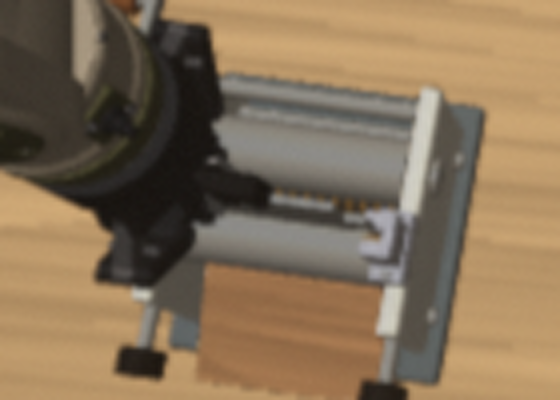

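View pics/s2.png

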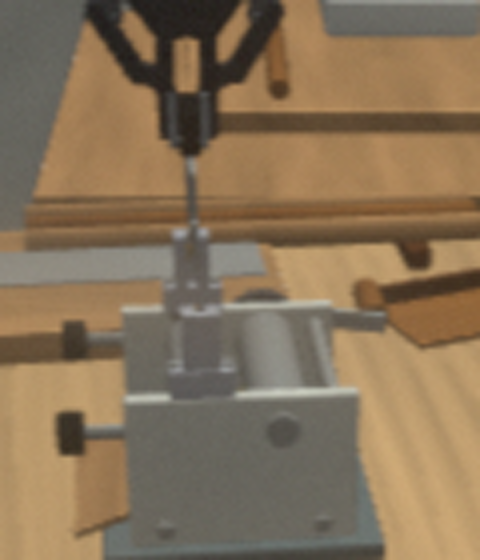

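The top crop shows the guard's right ear at (345–370,218), next to the right post's slot at (372,235). The side crop shows the plate at column 191, and the far and near post slots at about columns 190 and 200. Next I measure the ear tip and plate line against the slots.

Run:
```python
from h import *
def ray(f,uv,h):
    K=f["K"];T=np.array(f["cam_to_world"]);uv=np.atleast_2d(uv).astype(float)
    d=np.c_[(uv[:,0]-K[0,2])/K[0,0],-(uv[:,1]-K[1,2])/K[1,1],-np.ones(len(uv))]@T[:3,:3].T
    return T[:3,3]+d*((h-T[2,3])/d[:,2])[:,None]
f=dict(np.load("t2.npz"));p=pts(f);z=p[...,2]
m=(z>222)&(z<262)&(p[...,1]<150)&(p[...,1]>80)&(p[...,0]>490)&(p[...,0]<545)
v,u=np.nonzero(m);w=ray(f,np.c_[u,v],251.4)
i=np.argsort(w[:,1]);print("top ear end px",np.c_[u,v][i[:6]].tolist(),w[i[:6],:2].round(1).tolist())
for a in range(100,150,8):
    s=(w[:,1]>a)&(w[:,1]<=a+8)
    if s.any(): print(a,s.sum(),w[s].mean(0).round(1),p[m][s].mean(0).round(1))
print("color rows", f["frame"][200:210,170:186].max(-1).tolist())
f=dict(np.load("s2.npz"));p=pts(f);z=p[...,2]
m=(z>215)&(z<252)&(p[...,1]<260)&(p[...,1]>60)&(p[...,0]>490)&(p[...,0]<545)
v,u=np.nonzero(m);print("side",len(u))
for r in sorted(set(v)): print(r,u[v==r].tolist(),p[r,u[v==r]].mean(0).round(1).tolist())
```

```text
top ear end px [[183, 206], [182, 207], [182, 206], [182, 205], [181, 207], [181, 206]] [[510.1, 96.9], [507.7, 98.8], [509.9, 99.1], [512.1, 99.4], [507.5, 100.9], [509.7, 101.2]]
100 15 [510.2 104.4 251.4] [511.6 106.3 242.5]
108 11 [511.4 112.2 251.4] [511.9 112.9 248.3]
116 11 [509.8 120.1 251.4] [511.1 122.1 243. ]
124 8 [510.2 128.6 251.4] [511.6 130.8 242.5]
132 8 [510.9 135.8 251.4] [511.9 137.5 244.8]
140 7 [511.1 143.5 251.4] [512.3 145.6 243.8]
148 1 [513.6 149.8 251.4] [512.2 147.4 260.3]
color rows [[119, 107, 103, 103, 80, 62, 81, 90, 72, 67, 87, 79, 69, 75, 82, 77], [131, 132, 129, 97, 70, 56, 79, 91, 68, 66, 98, 87, 70, 85, 95, 90], [100, 104, 101, 78, 63, 60, 79, 89, 71, 68, 92, 104, 112, 118, 127, 131], [66, 66, 66, 63, 62, 73, 104, 113, 105, 99, 106, 136, 158, 158, 160, 166], [60, 60, 61, 61, 61, 74, 118, 130, 130, 130, 127, 132, 148, 166, 177, 177], [66, 66, 65, 64, 61, 68, 93, 104, 104, 113, 116, 96, 102, 142, 171, 175], [101, 100, 93, 89, 81, 75, 74, 73, 73, 83, 86, 80, 74, 105, 150, 164], [138, 137, 130, 124, 118, 110, 107, 104, 103, 110, 110, 106, 87, 89, 117,
[... 197 characters left out ...]
6.7, 249.4]
118 [206] [514.0, 190.8, 241.7]
119 [206] [513.9, 190.3, 239.0]
120 [206] [514.0, 193.2, 235.1]
121 [206] [514.4, 199.9, 229.9]
122 [206] [514.6, 203.0, 225.8]
123 [206] [514.7, 206.9, 221.5]
124 [206, 208] [514.2, 165.0, 233.6]
125 [207, 208] [511.4, 109.3, 250.9]
126 [207, 208] [511.1, 106.4, 249.3]
127 [207, 208] [511.0, 106.0, 246.7]
128 [207, 208] [511.3, 111.5, 241.9]
129 [207, 208] [511.2, 110.2, 239.7]
130 [207, 208] [511.5, 115.3, 235.0]
131 [207, 208] [511.3, 114.5, 232.6]
132 [207, 208] [511.5, 117.1, 228.8]
133 [207, 208] [511.4, 118.0, 225.7]
134 [208] [511.1, 96.8, 231.1]
135 [208] [512.0, 109.5, 223.3]
136 [208] [511.9, 109.9, 220.4]
137 [208] [511.8, 109.4, 217.8]
```

carry_out:
  deltas:
    - {"dx": 0.0029, "dy": 0.0005, "dz": 0.008, "rx": 0, "ry": 0, "rz": 0, "claw": 1}
    - {"dx": 0, "dy": 0, "dz": 0.008, "rx": 0, "ry": 0, "rz": 0, "claw": 1}
    - {"dx": 0, "dy": 0, "dz": 0.008, "rx": 0, "ry": 0, "rz": 0, "claw": 1}
    - {"dx": 0, "dy": 0, "dz": 0, "rx": 0, "ry": 0, "rz": 0, "claw": 1}
    - {"dx": 0, "dy": 0, "dz": 0.002, "rx": 0, "ry": 0, "rz": 0, "claw": 1}
    - {"dx": 0, "dy": 0, "dz": 0.002, "rx": 0, "ry": 0, "rz": 0, "claw": 1}
    - {"dx": 0, "dy": 0, "dz": 0.002, "rx": 0, "ry": 0, "rz": 0, "claw": 1}
    - {"dx": 0, "dy": 0, "dz": 0, "rx": 0, "ry": 0, "rz": 0, "claw": 1}

```text
clock: 8.32
ee_pos: [516.9, 181.0, 249.7]
tool_rot: [0.722, 0.691, -0.0, -0.0]
ft_force: [-0.0, -0.4, -1.5]
gripper_width: 13.0
grip_force: 59.3
```

Run:
```python
from h import *
togo(get_obs(),517,180,246,-2.5)
```

```text
clock 8.32 pos [516.9 181.  249.7] heading -2.52 tilt [-0.0001  0.    ] shift mm [-1.01  0.15  3.71] rz -0.0003 F [-0.  -0.4 -1.5] M [-0.02 -0.03  0.02] w 13.0
```

carry_out:
  deltas:
    - {"dx": -0.0005, "dy": 0, "dz": 0.0015, "rx": 0, "ry": 0, "rz": 0, "claw": 1}
    - {"dx": 0, "dy": 0, "dz": 0.0015, "rx": 0, "ry": 0, "rz": 0, "claw": 1}
    - {"dx": 0, "dy": 0, "dz": 0.0015, "rx": 0, "ry": 0, "rz": 0, "claw": 1}
    - {"dx": 0, "dy": 0, "dz": 0.0015, "rx": 0, "ry": 0, "rz": 0, "claw": 1}
    - {"dx": 0, "dy": 0, "dz": 0.001, "rx": 0, "ry": 0, "rz": 0, "claw": 1}
    - {"dx": 0, "dy": 0, "dz": 0.001, "rx": 0, "ry": 0, "rz": 0, "claw": 1}
    - {"dx": 0, "dy": 0, "dz": 0, "rx": 0, "ry": 0, "rz": 0, "claw": 1}

```text
clock: 9.2
ee_pos: [517.0, 180.5, 241.8]
tool_rot: [0.722, 0.691, 0.0, 0.0]
ft_force: [0.8, 0.7, -2.5]
gripper_width: 13.3
grip_force: 59.3
```

Run:
```python
from h import *
togo(get_obs(),517,180,240,-2.5)
```

```text
clock 9.2 pos [517.  180.5 241.8] heading -2.52 tilt [0.0001 0.0001] shift mm [-0.5   0.04  1.76] rz -0.0003 F [ 0.8  0.7 -2.5] M [ 0.02 -0.03  0.02] w 13.3
```

carry_out:
  deltas:
    - {"dx": 0, "dy": 0, "dz": 0.001, "rx": 0, "ry": 0, "rz": 0, "claw": 1}
    - {"dx": 0, "dy": 0, "dz": 0.001, "rx": 0, "ry": 0, "rz": 0, "claw": 1}
    - {"dx": 0, "dy": 0, "dz": 0, "rx": 0, "ry": 0, "rz": 0, "claw": 1}

```text
clock: 9.57
ee_pos: [517.0, 180.5, 239.7]
tool_rot: [0.722, 0.691, 0.0, -0.0]
ft_force: [-0.6, 0.3, -1.4]
gripper_width: 13.2
grip_force: 59.3
```

carry_out:
  deltas:
    - {"dx": 0, "dy": 0, "dz": 0.001, "rx": 0, "ry": 0, "rz": 0, "claw": 1}
    - {"dx": 0, "dy": 0, "dz": 0.0005, "rx": 0, "ry": 0, "rz": 0, "claw": 1}
    - {"dx": 0, "dy": 0, "dz": 0, "rx": 0, "ry": 0, "rz": 0, "claw": 1}

```text
clock: 9.95
ee_pos: [517.0, 180.5, 238.3]
tool_rot: [0.722, 0.691, 0.0, 0.0]
ft_force: [0.4, 0.2, -3.3]
gripper_width: 13.0
grip_force: 59.3
```

carry_out:
  deltas:
    - {"dx": 0, "dy": 0, "dz": 0.001, "rx": 0, "ry": 0, "rz": 0, "claw": 1}
    - {"dx": 0, "dy": 0, "dz": 0.001, "rx": 0, "ry": 0, "rz": 0, "claw": 1}
    - {"dx": 0, "dy": 0, "dz": 0, "rx": 0, "ry": 0, "rz": 0, "claw": 1}

```text
clock: 10.32
ee_pos: [517.0, 180.5, 236.2]
tool_rot: [0.722, 0.691, 0.0, 0.0]
ft_force: [0.5, -0.8, -1.9]
gripper_width: 13.3
grip_force: 59.3
```

carry_out:
  deltas:
    - {"dx": 0, "dy": 0, "dz": 0.001, "rx": 0, "ry": 0, "rz": 0, "claw": 1}
    - {"dx": 0, "dy": 0, "dz": 0.001, "rx": 0, "ry": 0, "rz": 0, "claw": 1}
    - {"dx": 0, "dy": 0, "dz": 0, "rx": 0, "ry": 0, "rz": 0, "claw": 1}

```text
clock: 10.7
ee_pos: [517.3, 180.5, 234.5]
tool_rot: [0.723, 0.691, 0.0, 0.0]
ft_force: [1.5, -0.2, -1.6]
gripper_width: 13.0
grip_force: 59.5
```

carry_out:
  deltas:
    - {"dx": 0, "dy": 0, "dz": 0.001, "rx": 0, "ry": 0, "rz": 0, "claw": 1}
    - {"dx": 0, "dy": 0, "dz": 0, "rx": 0, "ry": 0, "rz": 0, "claw": 1}

```text
clock: 10.95
ee_pos: [517.6, 180.5, 233.7]
tool_rot: [0.723, 0.691, 0.001, 0.001]
ft_force: [2.4, -0.6, -0.9]
gripper_width: 13.2
grip_force: 59.6
```

carry_out:
  deltas:
    - {"dx": 0, "dy": 0, "dz": 0.001, "rx": 0, "ry": 0, "rz": 0, "claw": 1}
    - {"dx": 0, "dy": 0, "dz": 0, "rx": 0, "ry": 0, "rz": 0, "claw": 1}

```text
clock: 11.2
ee_pos: [517.9, 180.6, 232.9]
tool_rot: [0.723, 0.691, 0.001, 0.001]
ft_force: [5.7, -1.1, 2.0]
gripper_width: 13.1
grip_force: 60.0
```

carry_out:
  deltas:
    - {"dx": 0, "dy": 0, "dz": 0.001, "rx": 0, "ry": 0, "rz": 0, "claw": 1}
    - {"dx": 0, "dy": 0, "dz": 0, "rx": 0, "ry": 0, "rz": 0, "claw": 1}

```text
clock: 11.45
ee_pos: [518.2, 180.6, 232.1]
tool_rot: [0.723, 0.691, 0.001, 0.001]
ft_force: [6.1, -0.2, 2.8]
gripper_width: 13.2
grip_force: 60.2
```

carry_out:
  deltas:
    - {"dx": 0, "dy": 0.0008, "dz": 0.001, "rx": 0, "ry": 0, "rz": 0, "claw": 1}
    - {"dx": 0, "dy": 0, "dz": 0, "rx": 0, "ry": 0, "rz": 0, "claw": 1}

```text
clock: 11.7
ee_pos: [518.6, 180.5, 231.5]
tool_rot: [0.722, 0.691, 0.001, 0.001]
ft_force: [2.5, -1.6, 6.4]
gripper_width: 13.4
grip_force: 60.6
```

carry_out:
  deltas:
    - {"dx": 0, "dy": 0, "dz": 0.001, "rx": 0, "ry": 0, "rz": 0, "claw": 1}
    - {"dx": 0, "dy": 0, "dz": 0, "rx": 0, "ry": 0, "rz": 0, "claw": 1}

```text
clock: 11.95
ee_pos: [518.6, 180.6, 231.0]
tool_rot: [0.722, 0.691, 0.001, 0.001]
ft_force: [3.3, -0.3, 8.5]
gripper_width: 13.1
grip_force: 61.1
```

carry_out:
  deltas:
    - {"dx": 0, "dy": 0, "dz": 0.001, "rx": 0, "ry": 0, "rz": 0, "claw": 1}
    - {"dx": 0, "dy": 0, "dz": 0, "rx": 0, "ry": 0, "rz": 0, "claw": 1}

```text
clock: 12.2
ee_pos: [518.6, 180.7, 230.5]
tool_rot: [0.722, 0.691, 0.002, 0.001]
ft_force: [2.2, -0.2, 11.7]
gripper_width: 12.6
grip_force: 61.4
```

Run:
```python
from h import *
togo(get_obs(),517,180,230,-2.5)
```

```text
clock 12.2 pos [518.6 180.7 230.5] heading -2.51 tilt [0.0038 0.0008] shift mm [-0.73 -1.59  0.5 ] rz -0.0002 F [ 2.2 -0.2 11.7] M [-0.19 -0.58  0.07] w 12.6
```

carry_out:
  deltas:
    - {"dx": 0, "dy": 0, "dz": 0.001, "rx": 0, "ry": 0, "rz": 0, "claw": 1}
    - {"dx": 0, "dy": 0, "dz": 0, "rx": 0, "ry": 0, "rz": 0, "claw": 1}

```text
clock: 12.45
ee_pos: [518.6, 180.7, 230.3]
tool_rot: [0.722, 0.691, 0.002, 0.001]
ft_force: [0.5, -1.5, 14.4]
gripper_width: 12.9
grip_force: 61.9
```

carry_out:
  deltas:
    - {"dx": 0, "dy": 0, "dz": 0.001, "rx": 0, "ry": 0, "rz": 0, "claw": 1}
    - {"dx": 0, "dy": 0, "dz": 0, "rx": 0, "ry": 0, "rz": 0, "claw": 1}

```text
clock: 12.7
ee_pos: [518.5, 180.6, 227.4]
tool_rot: [0.722, 0.691, 0.001, 0.001]
ft_force: [3.9, -0.1, 1.9]
gripper_width: 12.9
grip_force: 60.2
```

carry_out:
  deltas:
    - {"dx": 0, "dy": 0, "dz": 0.001, "rx": 0, "ry": 0, "rz": 0, "claw": 1}
    - {"dx": 0, "dy": 0, "dz": 0, "rx": 0, "ry": 0, "rz": 0, "claw": 1}

```text
clock: 12.95
ee_pos: [518.5, 180.6, 225.4]
tool_rot: [0.722, 0.691, 0.001, 0.0]
ft_force: [5.4, 0.2, 2.7]
gripper_width: 13.0
grip_force: 60.1
```

carry_out:
  deltas:
    - {"dx": 0, "dy": 0.0004, "dz": 0.0015, "rx": 0, "ry": 0, "rz": 0, "claw": 1}
    - {"dx": 0, "dy": 0, "dz": 0.0015, "rx": 0, "ry": 0, "rz": 0, "claw": 1}
    - {"dx": 0, "dy": 0, "dz": 0.0015, "rx": 0, "ry": 0, "rz": 0, "claw": 1}
    - {"dx": 0, "dy": 0, "dz": 0.0015, "rx": 0, "ry": 0, "rz": 0, "claw": 1}
    - {"dx": 0, "dy": 0, "dz": 0, "rx": 0, "ry": 0, "rz": 0, "claw": 1}

```text
clock: 13.58
ee_pos: [518.6, 180.4, 218.9]
tool_rot: [0.723, 0.691, 0.0, 0.0]
ft_force: [5.9, -0.3, 1.1]
gripper_width: 13.1
grip_force: 60.0
```

carry_out:
  deltas:
    - {"dx": 0, "dy": 0, "dz": 0.0015, "rx": 0, "ry": 0, "rz": 0, "claw": 1}
    - {"dx": 0, "dy": 0, "dz": 0.0015, "rx": 0, "ry": 0, "rz": 0, "claw": 1}
    - {"dx": 0, "dy": 0, "dz": 0.0015, "rx": 0, "ry": 0, "rz": 0, "claw": 1}
    - {"dx": 0, "dy": 0, "dz": 0.0015, "rx": 0, "ry": 0, "rz": 0, "claw": 1}
    - {"dx": 0, "dy": 0, "dz": 0, "rx": 0, "ry": 0, "rz": 0, "claw": 1}

```text
clock: 14.2
ee_pos: [518.6, 180.4, 212.9]
tool_rot: [0.723, 0.691, 0.0, 0.0]
ft_force: [6.8, 0.4, 1.9]
gripper_width: 13.2
grip_force: 60.0
```

carry_out:
  deltas:
    - {"dx": 0, "dy": 0.0005, "dz": 0.0015, "rx": 0, "ry": 0, "rz": 0, "claw": 1}
    - {"dx": 0, "dy": 0, "dz": 0.0015, "rx": 0, "ry": 0, "rz": 0, "claw": 1}
    - {"dx": 0, "dy": 0, "dz": 0.0015, "rx": 0, "ry": 0, "rz": 0, "claw": 1}
    - {"dx": 0, "dy": 0, "dz": 0.0015, "rx": 0, "ry": 0, "rz": 0, "claw": 1}
    - {"dx": 0, "dy": 0, "dz": 0, "rx": 0, "ry": 0, "rz": 0, "claw": 1}

```text
clock: 14.82
ee_pos: [518.8, 180.4, 206.8]
tool_rot: [0.723, 0.691, -0.0, -0.0]
ft_force: [5.8, 0.1, 2.4]
gripper_width: 12.8
grip_force: 60.0
```

carry_out:
  deltas:
    - {"dx": 0, "dy": 0, "dz": 0.001, "rx": 0, "ry": 0, "rz": 0, "claw": 1}
    - {"dx": 0, "dy": 0, "dz": 0.001, "rx": 0, "ry": 0, "rz": 0, "claw": 1}
    - {"dx": 0, "dy": 0, "dz": 0, "rx": 0, "ry": 0, "rz": 0, "claw": 1}

```text
clock: 15.2
ee_pos: [518.6, 180.3, 203.7]
tool_rot: [0.723, 0.691, -0.001, -0.0]
ft_force: [7.1, 0.0, -3.6]
gripper_width: 13.0
grip_force: 59.2
```

carry_out:
  deltas:
    - {"dx": 0, "dy": 0, "dz": 0.001, "rx": 0, "ry": 0, "rz": 0, "claw": 1}
    - {"dx": 0, "dy": 0, "dz": 0.001, "rx": 0, "ry": 0, "rz": 0, "claw": 1}
    - {"dx": 0, "dy": 0, "dz": 0, "rx": 0, "ry": 0, "rz": 0, "claw": 1}

```text
clock: 15.58
ee_pos: [518.1, 180.3, 202.4]
tool_rot: [0.723, 0.691, -0.001, -0.0]
ft_force: [5.1, 0.3, -1.8]
gripper_width: 13.1
grip_force: 59.4
```

carry_out:
  deltas:
    - {"dx": 0, "dy": 0, "dz": 0.0007, "rx": 0, "ry": 0, "rz": 0, "claw": 1}
    - {"dx": 0, "dy": 0, "dz": 0, "rx": 0, "ry": 0, "rz": 0, "claw": 1}

```text
clock: 15.82
ee_pos: [518.2, 180.3, 202.3]
tool_rot: [0.723, 0.691, -0.0, -0.0]
ft_force: [4.0, -0.7, 0.0]
gripper_width: 13.1
grip_force: 59.8
```

carry_out:
  deltas:
    - {"dx": 0, "dy": 0, "dz": 0.0007, "rx": 0, "ry": 0, "rz": 0, "claw": 1}
    - {"dx": 0, "dy": 0, "dz": 0, "rx": 0, "ry": 0, "rz": 0, "claw": 1}

```text
clock: 16.08
ee_pos: [518.3, 180.3, 202.3]
tool_rot: [0.723, 0.691, -0.0, -0.0]
ft_force: [2.2, -1.6, 5.5]
gripper_width: 13.0
grip_force: 60.4
```

Run:
```python
from h import *
togo(get_obs(),517,180,202,-2.5)
```

```text
clock 16.08 pos [518.3 180.3 202.3] heading -2.52 tilt [-0.0002 -0.0001] shift mm [-0.35 -1.27  0.33] rz -0.0004 F [ 2.2 -1.6  5.5] M [-0.32 -0.35  0.12] w 13.0
```

carry_out:
  deltas:
    - {"dx": 0, "dy": 0, "dz": 0, "rx": 0, "ry": 0, "rz": 0, "claw": 0.75}
    - {"dx": 0, "dy": 0, "dz": 0, "rx": 0, "ry": 0, "rz": 0, "claw": 0.6}
    - {"dx": 0, "dy": 0, "dz": 0, "rx": 0, "ry": 0, "rz": 0, "claw": 0.5}
    - {"dx": 0, "dy": 0, "dz": 0, "rx": 0, "ry": 0, "rz": 0, "claw": 0.5}
    - {"dx": 0, "dy": 0, "dz": 0, "rx": 0, "ry": 0, "rz": 0, "claw": 0.5}

```text
clock: 16.7
ee_pos: [518.5, 180.5, 201.8]
tool_rot: [0.722, 0.691, -0.0, -0.0]
ft_force: [-0.0, -0.1, 0.2]
gripper_width: 42.8
grip_force: 0.0
```

carry_out:
  deltas:
    - {"dx": 0, "dy": 0, "dz": -0.01, "rx": 0, "ry": 0, "rz": 0, "claw": 0.5}
    - {"dx": 0, "dy": 0, "dz": -0.03, "rx": 0, "ry": 0, "rz": 0, "claw": 0.5}
    - {"dx": 0, "dy": 0, "dz": -0.04, "rx": 0, "ry": 0, "rz": 0, "claw": 0.5}
    - {"dx": 0, "dy": 0, "dz": -0.04, "rx": 0, "ry": 0, "rz": 0, "claw": 0.5}
    - {"dx": -0.05, "dy": 0, "dz": 0, "rx": 0, "ry": 0, "rz": 0, "claw": 0.5}
    - {"dx": -0.05, "dy": 0, "dz": 0, "rx": 0, "ry": 0, "rz": 0, "claw": 0.5}
    - {"dx": -0.05, "dy": 0, "dz": 0, "rx": 0, "ry": 0, "rz": 0, "claw": 0.5}
    - {"dx": -0.05, "dy": 0, "dz": 0, "rx": 0, "ry": 0, "rz": 0, "claw": 0.5}
    - {"dx": -0.05, "dy": 0, "dz": 0, "rx": 0, "ry": 0, "rz": 0, "claw": 0.5}
    - {"dx": -0.05, "dy": 0, "dz": 0, "rx": 0, "ry": 0, "rz": 0, "claw": 0.5}
    - {"dx": 0, "dy": 0, "dz": 0, "rx": 0, "ry": 0, "rz": 0, "claw": 0.5}
    - {"dx": 0, "dy": 0, "dz": 0, "rx": 0, "ry": 0, "rz": 0, "claw": 0.5}

```text
clock: 18.2
ee_pos: [505.4, -119.2, 322.4]
tool_rot: [0.723, 0.691, 0.0, -0.0]
ft_force: [0.2, 1.2, -1.0]
gripper_width: 42.7
grip_force: 0.0
```

Run:
```python
from h import *
togo(get_obs(),517,180,202,-2.5)
for n,r in(("top",(140,250,90,230)),("side",(90,210,160,280))):
    f=grab_frame(n);p=pts(f);z=p[...,2];g=f["frame"]
    m=(abs(p[...,0]-518)<15)&(abs(p[...,1]-180)<35)&(z>200)&(z<245)&(g.max(-1)<70);q=p[m]
    print(n,m.sum(),q.mean(0).round(1),np.percentile(q[:,2],[2,95]).round(1))
    m=(abs(p[...,0]-518)<20)&(z>183)&(z<245)&(abs(p[...,1]-180)<85)
    for s in(-1,1):
        k=m&(abs((p[...,1]-180)*s-52)<12)&(z>195);print(s,k.sum(),np.percentile(z[k],95).round(1) if k.any() else "")
    cv2.imwrite(f"pics/{n}9.png",cv2.resize(g[r[0]:r[1],r[2]:r[3]],None,fx=4,fy=4,interpolation=cv2.INTER_CUBIC))
```

```text
clock 18.2 pos [ 505.4 -119.2  322.4] heading -2.56 tilt [0.0004 0.0004] shift mm [299.41  -1.79 120.48] rz -0.0011 F [ 0.2  1.2 -1. ] M [ 0.02 -0.01  0.02] w 42.7
top 210 [516.5 176.2 227.8] [208.8 232.9]
-1 23 205.6
1 20 204.8
side 55 [517.3 158.7 226. ] [209.  233.2]
-1 8 204.9
1 0
```

View pics/side9.png

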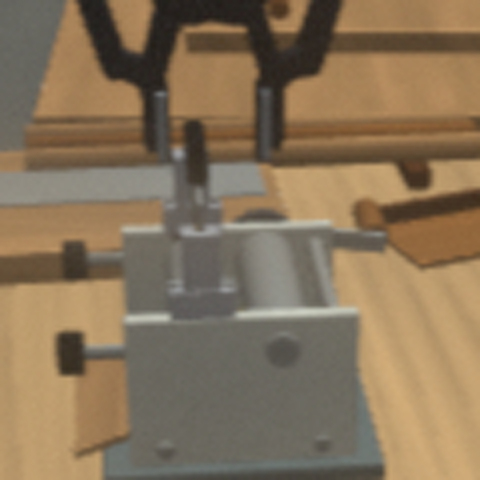

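View pics/top9.png

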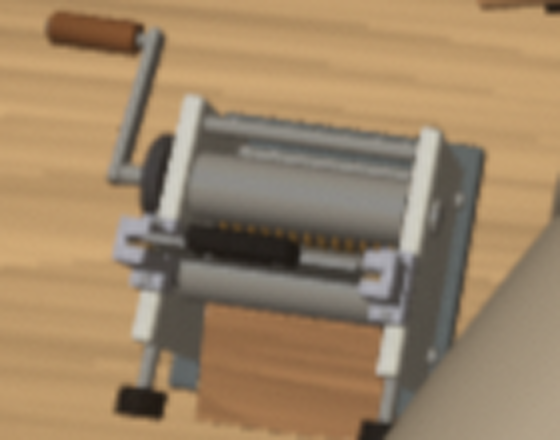

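Both views show the guard seated: the grip is at (245,245) in the top crop and both ears are in their slots. The plate's top edge reads 205 mm at both ends (204 expected) and the grip's top reads 233 mm (232 expected), so it is home and level.

```bash
python3 -c "
from cell import *
print(close_job())"
```

```text
the job is handed in; nothing more can be done
None
```

The finger guard is back in its bracket, past the clips, fully home and level by the camera check, and released. The job is handed in at about 18 s; the hand-in returned no verdict.

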